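# Test a spring plunger at its marked height and sort it by load

## Robot

A 6-joint arm with a two-finger parallel gripper is mounted at the origin on a cart in front of the work surface, level with it; the furniture and walls round the work are solid. World frame = base frame: x ahead of the robot, y to its left, z up, the work surface at z = 0. Lengths are in m, angles in rad, forces in N, time in s.
With the tool pointing down it reaches from about 0.4 to 0.925 m from the base axis. Payload 12.5 kg.
Tool frame: the origin (TCP) lies at the very end of the fingers, on their centre line; the grasp point (between the pads) lies 19 mm behind it (hold_point_z is the distance from the TCP to the grasp point, in m); z points along the fingers, y is the line along which they close (so a half turn about z gives the same grasp; the last joint's range is limited). The gripper opens to 95 mm and grips with 3 to 60 N. Pads are 20 mm wide; open, the fingers measure 119 mm over their backs; the gripper's body (75 mm by 180 mm) begins 59 mm behind the grasp point.
Start: joints at [1.102, 0.491, 1.559, -0, 1.092, -0.106], TCP at [0.222, 0.584, 0.215] pointing down, gripper open.
Joint ranges: [-3.1, 3.1], [-0.84, 2.19], [0.05, 2.79], [-1.13, 4.28], [0.06, 2.93], [-2.69, 2.69]. Speed limits (rad/s): [2.22, 2.22, 2.79, 3.14, 3.14, 3.14].

## Interface

Orientations are given as a unit quaternion [w, x, y, z].
In Python, from plant import * gives the robot as it stands.
- The arm moves only by the tool arm_command, never from a script. Its argument "moves" is a list of rows, each a list of 3 entries, a list of its own where there are three numbers: the turn, a rotation vector about the tool's x, y, z in rad, then the shift along the tool's x, y, z in m, then the closure, from 0 (fully open) to 1 (shut). In form: [[[wx, wy, wz], [x, y, z], claw], ...]. A call has exactly 8 rows; each row shifts and turns the commanded pose from where the row before left it, along the tool's axes as they then stand; what a row does not reach is not made up. A row lasts 1/10 s, in which the tool goes at most 50 mm and 8.59 degrees, less where a joint would pass 70% of its speed; a pose out of reach is approached as far as the arm can. A call with a gripper value outside its range is refused whole. The fingers move at their own pace and stop on an object; "grip_force" is the grip in N (left out, the last holds). Time passes only in rows, so rows that do not move let the fingers close, or fill a call up. It gives the time, the measured TCP pose, the force, the opening and the grip force at its end, in the units of the state.
- get_obs(): the state, without advancing time (a new reading comes with each control period).
- grab_frame(name): name is "side" or "top"; returns a dict with "pixels" (384x512x3 uint8, blue, green, red), "mtx" (3x3 intrinsics, pixels), "extrinsics" (4x4, takes a point from camera to world coordinates). Camera axes: x right, y up, looking along -z (the intrinsics and any distortion apply to the point x, -y, -z); pixel columns grow to the right and rows downward; lengths in m; the calibration is good to about 2 mm. A picture is of the moment at which its call begins. There is no depth.
- job_done(): hands the job in; it is judged then, once.
Trained networks look in a picture, given as the dict that the camera call returned (one of the last four; its "shot" number tells which), for a name from the list of things; names that differ only in an ending like _2 or _b are one class to them, and where a whole thing is asked for, a point or a joint stands for the part that bears it (a point fixed in the world has none). Each returns a list of dicts, best first, with "score" (0 to 1); they miss things now and then, are a little off and sometimes report something else, mostly with a low value. They report only what shows in the picture. A call takes as long as a camera call. They do not tell look-alikes from the thing itself.
- cut_out(picture, query): "mask" (384x512 bool, what is visible of it) and "position" ([column, row] in pixels, amid what is visible of it).
The state is a dict: "t": time; "q": joint angles; "joint_vel": joint speeds; "joint_torque": joint torques, N m; "position": TCP position; "ee_rot": TCP orientation; "force": force on the tool from outside, world axes, zero at the start; "torque": the same for the moment, N m; "gripper_width": finger opening in m; "grasp_force": force on a finger pad.
Only numpy, scipy, OpenCV 4.12 (cv2) and the standard library are available. Lean on these libraries where they do the work, as an engineer would, in place of code of your own. Each camera call takes 0.05 s, during which the arm holds its last target. There are 200 camera calls.

## Task

Test the spring plunger that stands on the load tester: press its cap gently straight down until the scribed ring on its stem is level with the rim of its body, hold it there for a full second without pushing it noticeably deeper, and let it rise again. Then read the white drag flag that the press has left on the tester's scale: if its top edge stands at the long line or below, stand the plunger upright in the square tray; if it stopped above the line, stand it upright in the round dish. Leave the second plunger on its wooden stand and the other things on the desk where they are.

Things in the scene. Friction and masses are not known exactly. Their poses are not given: they have to be found in the camera images.
- tester: Load tester fixed to the desk: grey base slab 120 x 150 x 10 mm with a dark round sleeve (80 mm across, top 32 mm above the desk) that guides a sinking plate, and on its own +y side a dark steel scale column with white lines (centre 63 mm from the sleeve axis, 26 mm wide along y, top 74 mm above the desk). Origin: on the desk under the plate's centre; z up.
- plate (a joint): How far the tester's sprung plate has sunk, m: 0 unloaded, end of travel 0.024. It sinks 1.25 mm for each newton pressed on it (800 N/m, in a straight line, the weight of the plunger already balanced), and springs back.
- plate_top (a point): The tester's sinking plate, a steel disc 62 mm across with a 3 mm high locating lip (inside diameter 38 mm) round the place where the plunger stands, and a dark pointer arm toward the scale. This point: centre of its top face, 62 mm above the desk when unloaded. The tester is overloaded above 25 N.
- drag (a joint): Reading of the white drag flag on the scale column, m: 0 at the top at the start. The pointer arm of the plate pushes it down and it stays at the deepest place reached, so that it keeps the plate's greatest sinking to about 0.5 mm. The long line on the scale is at 0.014 (11.2 N). At the marked height a plunger gives well clear of the line, between 0.007 and 0.011 or between 0.017 and 0.022.
- drag_edge (a point): Front middle of the drag flag's top edge, 52 mm above the desk at the start, 38 mm when it stands at the long line. The flag is 18 x 12 mm, 3 mm thick, with a thin pointer bar to both sides.
- plunger_a: Spring plunger, loose, 0.11 kg, one of two that look exactly alike and hold springs of different strength: round steel body 34 mm across and 44 mm high, with a thinner capped stem standing out of its top. Origin: centre of its underside; z along it toward the cap. Grasp it by the steel body. Either one may be the one on the tester; the other waits on the stand.
- cap_a (a joint): How far the cap of plunger_a is pushed in, m: 0 free (up against its stop), 0.008 when the scribed ring is level with the body's rim (the marked height), 0.012 bottomed. The cap does not move until the spring's preload (between 1.5 and 9 N) is overcome, then takes between 0.6 and 1 N for each further mm.
- top_a (a point): Centre of the flat top of the cap of plunger_a, where to press. The cap is a 26 mm disc, 5 mm thick, on a 20 mm stem. It is 61.5 mm above the plunger's underside when free, 53.5 mm at the marked height.
- plunger_b: Spring plunger, loose, 0.11 kg, one of two that look exactly alike and hold springs of different strength: round steel body 34 mm across and 44 mm high, with a thinner capped stem standing out of its top. Origin: centre of its underside; z along it toward the cap. Grasp it by the steel body. Either one may be the one on the tester; the other waits on the stand.
- cap_b (a joint): How far the cap of plunger_b is pushed in, m: 0 free (up against its stop), 0.008 when the scribed ring is level with the body's rim (the marked height), 0.012 bottomed. The cap does not move until the spring's preload (between 1.5 and 9 N) is overcome, then takes between 0.6 and 1 N for each further mm.
- top_b (a point): Centre of the flat top of the cap of plunger_b, where to press. The cap is a 26 mm disc, 5 mm thick, on a 20 mm stem. It is 61.5 mm above the plunger's underside when free, 53.5 mm at the marked height.
- stand: Fixed wooden block 60 x 60 x 62 mm with a 3 mm lip on top, beside the tester; the other plunger waits on it and is to stay there. Origin: centre of its underside, on the desk.
- square_tray: Fixed square aluminium tray 110 x 110 mm, 13 mm high, walls 4 mm, floor 4 mm thick. Origin: centre of its underside, on the desk. It is for plungers whose reading is at the long line or below (strong).
- round_dish: Fixed round aluminium dish 112 mm across, 13 mm high, wall 4 mm, floor 4 mm thick. Origin: centre of its underside, on the desk. It is for plungers whose reading is above the long line (weak).
- tape: Bystander: cassette case 69 x 108 x 17 mm, flat on the desk. Origin: centre of its underside.
- bottle: Bystander: small brown bottle 34 mm across, 88 mm high, standing. Origin: centre of its underside.
- screwdriver: Bystander: red-handled screwdriver 148 mm long, lying on the desk. Origin: centre of its underside.
Mind the look-alikes: they are no part of the job. Leave any blue or purple look-alike of the plunger_a alone.

How it is judged:
On the way:
1. the plunger, standing on the tester's plate, is held pressed to its marked height (ring within 1.5 mm of the rim) for 0.8 s (value of joint plate above 0.005 m and ((value of joint cap_a between 0.0065 and 0.0095 m and horizontal distance between plunger_a and tester below 0.008 m) or (value of joint cap_b between 0.0065 and 0.0095 m and horizontal distance between plunger_b and tester below 0.008 m))), for 0.8 s.
At the end, for the whole second after the job is handed in: The tested plunger stands upright (within 0.15 rad), at rest and free, on the floor of the square tray if the drag flag reads 14 mm or more, of the round dish if less; the plate is unloaded (within 2 mm) and the second plunger still on its stand (moved under 20 mm, within 8 mm of its centre) (value of joint plate below 0.002 m and value of joint drag above 0.006 m and ((angle between plunger_a's own z axis and vertical below 0.15 rad and linear speed of plunger_a below 0.02 m/s and value of joint cap_a below 0.002 m and distance of plunger_b from where it was at the start of the episode below 0.02 m and horizontal distance between plunger_b and stand below 0.008 m and ((value of joint drag above 0.014 m and x of plunger_a in the frame of square_tray between -0.04 and 0.04 m and y of plunger_a in the frame of square_tray between -0.04 and 0.04 m and z of plunger_a in the frame of square_tray below 0.008 m) or (value of joint drag below 0.014 m and horizontal distance between plunger_a and round_dish below 0.04 m and z of plunger_a in the frame of round_dish below 0.008 m))) or (angle between plunger_b's own z axis and vertical below 0.15 rad and linear speed of plunger_b below 0.02 m/s and value of joint cap_b below 0.002 m and distance of plunger_a from where it was at the start of the episode below 0.02 m and horizontal distance between plunger_a and stand below 0.008 m and ((value of joint drag above 0.014 m and x of plunger_b in the frame of square_tray between -0.04 and 0.04 m and y of plunger_b in the frame of square_tray between -0.04 and 0.04 m and z of plunger_b in the frame of square_tray below 0.008 m) or (value of joint drag below 0.014 m and horizontal distance between plunger_b and round_dish below 0.04 m and z of plunger_b in the frame of round_dish below 0.008 m))))); the robot touches nothing.
It fails at once if a cap is pushed more than 2.5 mm past the marked height (value of joint any of cap_a, cap_b above 0.0105 m).
It fails at once if the tester is overloaded: more than 25 N between plunger and tester (contact force between any of plunger_a, plunger_b and tester above 25 N).
It fails at once if the tape case is moved by more than 30 mm (distance of tape from where it was at the start of the episode above 0.03 m).
It fails at once if the bottle is moved by more than 30 mm (distance of bottle from where it was at the start of the episode above 0.03 m).
It fails at once if the screwdriver is moved by more than 30 mm (distance of screwdriver from where it was at the start of the episode above 0.03 m).
It also fails if it takes over 54 s, if anything falls off the work surface, if the arm or the gripper's body presses on something with over 40 N, if the wrist force passes 120 N, or if a joint passes its speed limit or range.

## Working session

There is one attempt and no reset: what is moved stays moved. The work goes in short steps, Python scripts to look and compute and a tool call to move; the robot and the scene stay as the last step left them, time stands still between calls to the robot, and variables do not carry over. Pictures are saved under pics/ and viewed, at most 10 in all, crops included, and the job is handed in when it is done.

Besides the shell and the picture viewer there is one more tool, called after ">>>" as a command line: name --argument value ..., lists and objects as JSON in quotes. arm_command: Moves the arm, as the interface text tells. Its arguments: {"type":"object","properties":{"moves":{"type":"array"},"grip_force":{"type":"number"}},"required":["moves"]}

```bash
mkdir -p pics
cat > h.py <<'E'
from plant import *
import numpy as np, cv2
def proj(f,p):
    T=np.linalg.inv(f["extrinsics"]);c=T[:3,:3]@np.array(p,float)+T[:3,3]
    u=f["mtx"]@np.array([c[0],-c[1],-c[2]]);return u[:2]/u[2]
def ray(f,uv):
    d=np.linalg.inv(f["mtx"])@np.array([uv[0],uv[1],1.]);E=np.array(f["extrinsics"])
    return E[:3,3],E[:3,:3]@np.array([d[0],-d[1],-d[2]])
def atz(f,uv,z):
    o,d=ray(f,uv);return o+d*(z-o[2])/d[2]
E
python3 - <<'E'
from h import *
s=get_obs();print({k:np.round(v,3) for k,v in s.items()})
for n in("side","top"):
    f=grab_frame(n);cv2.imwrite(f"pics/{n}0.png",f["pixels"]);print(n,np.round(f["extrinsics"],3).tolist(),np.round(f["mtx"],1).tolist(),[k for k in f])
    for q in("tester","plate_top","drag","plunger_a","cap_a","stand","square_tray","round_dish","tape","bottle","screwdriver"):
        for r in cut_out(f,q)[:4]:
            m=r["mask"];ys,xs=np.where(m)
            print(n,q,round(r["score"],2),np.round(r["position"]),m.sum(),(xs.min(),xs.max(),ys.min(),ys.max()))
E
```

```text
{'t': np.float64(0.0), 'q': array([ 1.102,  0.492,  1.559,  0.   ,  1.092, -0.106]), 'joint_vel': array([-0.001,  0.   ,  0.001,  0.001, -0.002, -0.001]), 'joint_torque': array([ 1.0000e-03, -6.1265e+01, -2.5817e+01,  6.9000e-02,  4.8000e-02,
       -0.0000e+00]), 'position': array([0.222, 0.584, 0.214]), 'ee_rot': array([-0.   ,  0.18 ,  0.984, -0.001]), 'force': array([-0.042, -0.472,  0.173]), 'torque': array([-0.033,  0.002, -0.028]), 'grasp_force': np.float64(0.0), 'gripper_width': np.float64(0.095)}
side [[0.547, 0.328, -0.77, -0.538], [-0.837, 0.242, -0.491, -0.71], [0.025, 0.913, 0.407, 0.689], [0.0, 0.0, 0.0, 1.0]] [[476.2, 0.0, 257.5], [0.0, 476.2, 185.1], [0.0, 0.0, 1.0]] ['pixels', 'mtx', 'extrinsics', 'shot']
side tester 0.68 [245. 227.] 1354 (np.int64(214), np.int64(276), np.int64(198), np.int64(243))
side plunger_a 0.67 [175. 182.] 263 (np.int64(169), np.int64(183), np.int64(173), np.int64(195))
side plunger_a 0.63 [339. 229.] 254 (np.int64(332), np.int64(344), np.int64(219), np.int64(242))
side plunger_a 0.48 [250. 200.] 191 (np.int64(244), np.int64(253), np.int64(191
[... 2163 characters left out ...]
p.int64(218), np.int64(223), np.int64(228))
top cap_a 0.4 [260. 208.] 28 (np.int64(257), np.int64(262), np.int64(206), np.int64(210))
top stand 0.52 [198. 221.] 190 (np.int64(180), np.int64(200), np.int64(211), np.int64(228))
top stand 0.45 [163. 218.] 85 (np.int64(154), np.int64(176), np.int64(217), np.int64(222))
top square_tray 0.89 [314. 222.] 965 (np.int64(298), np.int64(332), np.int64(201), np.int64(235))
top round_dish 0.66 [353. 205.] 763 (np.int64(340), np.int64(370), np.int64(193), np.int64(223))
top tape 0.9 [332. 154.] 519 (np.int64(317), np.int64(347), np.int64(141), np.int64(166))
top screwdriver 0.69 [257. 211.] 1271 (np.int64(234), np.int64(278), np.int64(194), np.int64(230))
```

Run:
```python
import cv2
a=cv2.imread("pics/side0.png")[150:290,130:390];a=cv2.resize(a,(780,420),interpolation=cv2.INTER_CUBIC)
b=cv2.imread("pics/top0.png")[125:255,135:395];b=cv2.resize(b,(780,390),interpolation=cv2.INTER_CUBIC)
cv2.imwrite("pics/s1.png",a);cv2.imwrite("pics/t1.png",b)
```

```text
(no output)
```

View pics/s1.png

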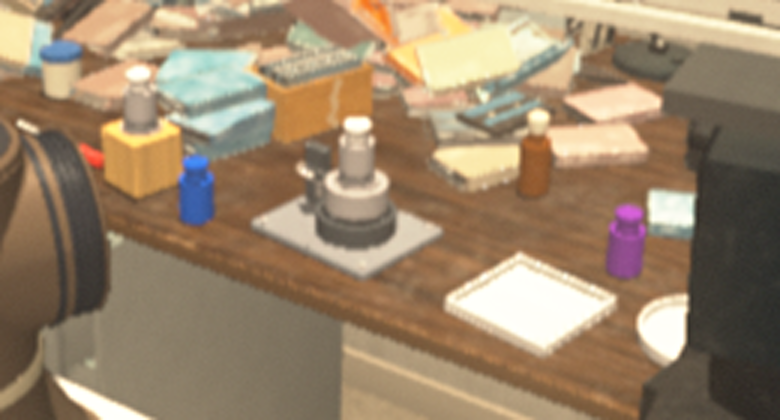

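View pics/t1.png

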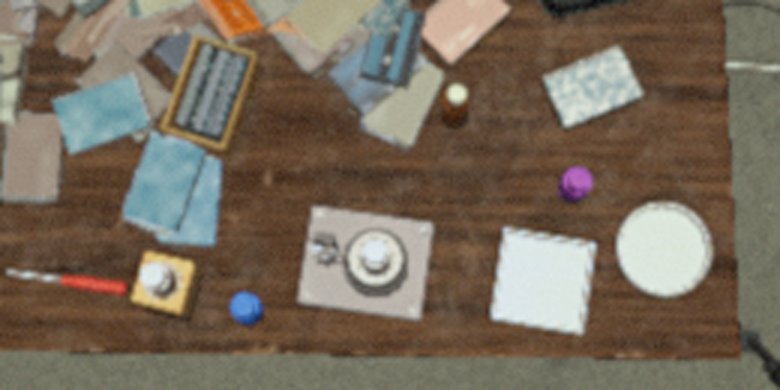

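The grey plunger on the tester sits at top (260,208), side (249,200). The grey one at top (187,216), side (175,182), is on the wooden stand. The blue (top ~217,227) and purple (top ~327,186) ones are look-alikes standing on the desk. The one to test is the grey one on the tester plate.

```bash
cat > m.py <<'E'
from h import *
from scipy.optimize import least_squares
def tri(obs):
    def r(p): return np.concatenate([proj(f,p)-uv for f,uv in obs])
    s=least_squares(r,[.5,0,.1]);return s.x,s.fun
E
python3 - <<'E'
from m import *
f=grab_frame("side");g=grab_frame("top")
print("base",proj(f,[0,0,.2]),proj(g,[0,0,.0]),"tcp",proj(f,[.222,.584,.215]),proj(g,[.222,.584,.215]))
def c(m): 
    ys,xs=np.where(m);return np.array([xs.mean(),ys.mean()])
P={}
for q,z in(("square_tray",.011),("round_dish",.011),("tester",.008),("tape",.017)):
    r=cut_out(g,q)[0];cc=c(r["mask"]);print(q,cc,np.round(atz(g,cc,z),3))
    m=r["mask"].astype(np.uint8)
    b=cv2.minAreaRect(np.argwhere(m)[:,::-1].astype(np.float32));print("  rect",[np.round(atz(g,p,z)[:2],3).tolist() for p in cv2.boxPoints(b)])
for q in("plunger_a","cap_a","plate_top"):
    for n,fr in(("side",f),("top",g)):
        for r in cut_out(fr,q)[:4]:
            cc=c(r["mask"]);print(n,q,cc,r["score"],np.round(atz(fr,cc,{"plunger_a":.095,"cap_a":.121,"plate_top":.062}[q]),3))
E
```

```text
base [103.10883464 233.71563032] [249.42431346 352.44852418] tcp [ 28.87206774 141.4752133 ] [ 54.52176797 287.56515927]
square_tray [315.31243001 217.89025756] [ 0.465 -0.232  0.011]
  rect [[0.42, -0.169], [0.528, -0.189], [0.51, -0.296], [0.402, -0.275]]
round_dish [355.30340136 207.5170068 ] [ 0.504 -0.378  0.011]
  rect [[0.557, -0.324], [0.558, -0.434], [0.452, -0.429], [0.451, -0.321]]
tester [256.14907333 212.25382756] [ 0.484 -0.017  0.008]
  rect [[0.435, 0.063], [0.555, 0.048], [0.534, -0.101], [0.415, -0.084]]
tape [331.79891304 153.4692029 ] [ 0.706 -0.297  0.017]
  rect [[0.716, -0.232], [0.764, -0.332], [0.695, -0.36], [0.648, -0.261]]
side plunger_a [194.96860987 213.75336323] 0.8 [0.328 0.039 0.095]
side plunger_a [338.41393443 231.17213115] 0.58 [ 0.468 -0.316  0.095]
side plunger_a [248.39344262 200.66393443] 0.55 [ 0.479 -0.032  0.095]
top plunger_a [187.2815534  217.33009709] 0.68 [0.452 0.216 0.095]
top plunger_a [259.51111111 209.73333333] 0.65 [ 0.481 -0.03   0.095]
top plunger_a [325.89583333 185.80208333] 0.55 [ 0.567 -0.259  0.095]
side cap_a [195.1  206.38] 0.55 [0.323 0.033 0.121]
side cap_a [338.89552239 222.80597015] 0.45 [ 0.464 -0.316  0.121]
side cap_a [175.74137931 176.34482759] 0.39 [0.444 0.211 0.121]
top cap_a [327.72881356 184.        ] 0.44 [ 0.568 -0.261  0.121]
top cap_a [185.36666667 216.36666667] 0.4 [0.452 0.218 0.121]
top cap_a [215.23076923 225.84615385] 0.36 [0.422 0.117 0.121]
side plate_top [247.92553191 215.54609929] 0.59 [ 0.456 -0.047  0.062]
top plate_top [259.80821918 210.83561644] 0.69 [ 0.482 -0.031  0.062]
```

>>> arm_command --moves '[[[0,0,0],[-0.031,-0.0326,0],1],[[0,0,0],[-0.031,-0.0326,0],1],[[0,0,0],[-0.031,-0.0326,0],1],[[0,0,0],[-0.031,-0.0326,0],1],[[0,0,0],[-0.031,-0.0326,0],1],[[0,0,0],[-0.031,-0.0326,0],1],[[0,0,0],[-0.031,-0.0326,0],1],[[0,0,0],[-0.031,-0.0326,0],1]]' --grip_force 20

```text
t: 2.6
position: [0.3615, 0.2509, 0.2149]
ee_rot: [0.0, 0.18, 0.984, 0.0]
force: [1.1, 0.4, 0.6]
gripper_width: 0.0364
grasp_force: 0.0
```

>>> arm_command --moves '[[[0,0,0],[-0.031,-0.0326,0],1],[[0,0,0],[-0.031,-0.0326,0],1],[[0,0,0],[-0.031,-0.0326,0],1],[[0,0,0],[-0.031,-0.0326,0],1],[[0,0,0],[-0.031,-0.0326,0],1],[[0,0,0],[-0.031,-0.0326,0],1],[[0,0,0.15],[0,0,0],1],[[0,0,0.15],[0,0,0],1]]'

```text
t: 3.4
position: [0.4659, 0.0022, 0.2145]
ee_rot: [-0.0, 0.329, 0.944, 0.0]
force: [0.7, 0.0, 0.0]
gripper_width: 0.0006
grasp_force: 0.0
```

>>> arm_command --moves '[[[0,0,0.15],[0,0,0],1],[[0,0,0.15],[0,0,0],1],[[0,0,0.15],[0,0,0],1],[[0,0,0.15],[0,0,0],1],[[0,0,0.15],[0,0,0],1],[[0,0,0.15],[0,0,0],1],[[0,0,0.14],[0,0,0],1],[[0,0,0],[0,0,0],1]]'

```text
t: 4.2
position: [0.4656, 0.0036, 0.2148]
ee_rot: [0.0, 0.753, 0.658, 0.0]
force: [0.1, 0.4, -0.1]
gripper_width: 0.0002
grasp_force: 0.0
```

```bash
cat > st.py <<'E'
from m import *
from scipy.spatial.transform import Rotation as R
s=get_obs();w,x,y,z=s["ee_rot"];M=R.from_quat([x,y,z,w]).as_matrix()
print("t",s["t"],"p",np.round(s["position"],4),"F",np.round(s["force"],2),"gw",round(s["gripper_width"],4),"q",np.round(s["q"],2));print(np.round(M,3).tolist())
E
cat > v.py <<'E'
from st import *
import sys
f=grab_frame("side");g=grab_frame("top")
k=sys.argv[1]
def c(r): 
    ys,xs=np.where(r["mask"]);return np.array([xs.mean(),ys.mean()])
for q in("plunger_a","plate_top","drag"):
    for n,fr in(("side",f),("top",g)):
        for r in cut_out(fr,q)[:4]: print(n,q,np.round(c(r),1),round(r["score"],2),r["mask"].sum(),np.round(atz(fr,c(r),{"plunger_a":.092,"drag":.05,"plate_top":.062}[q]),3))
a=cv2.resize(f["pixels"][170:250,200:300],(400,320),interpolation=cv2.INTER_CUBIC)
b=cv2.resize(g["pixels"][170:250,210:310],(400,320),interpolation=cv2.INTER_CUBIC)
cv2.imwrite(f"pics/{k}.png",np.hstack([a,b]))
E
python3 v.py above
```

```text
t 4.2 p [0.4656 0.0036 0.2148] F [ 0.15  0.38 -0.09] gw 0.0002 q [-0.13  0.26  1.93  0.    0.94 -0.  ]
[[0.134, 0.991, 0.0], [0.991, -0.134, 0.0], [0.0, 0.0, -1.0]]
side plunger_a [195.2 213.8] 0.72 239 [0.333 0.042 0.092]
side plunger_a [247.6 215.8] 0.54 240 [ 0.406 -0.079  0.092]
side plunger_a [248.5 201.2] 0.48 252 [ 0.482 -0.03   0.092]
top plunger_a [326.  186.1] 0.64 94 [ 0.566 -0.259  0.092]
top plunger_a [187.8 217.2] 0.46 83 [0.453 0.215 0.092]
side plate_top [248.3 216.2] 0.53 243 [ 0.453 -0.05   0.062]
top plate_top [315.2 218. ] 0.23 926 [ 0.458 -0.225  0.062]
side drag [248.1 216. ] 0.45 260 [ 0.473 -0.036  0.05 ]
```

>>> arm_command --moves '[[[0,0,0],[-0.016,0.01,0.01],1],[[0,0,0],[-0.016,0.01,0.01],1],[[0,0,0],[0,0,0.02],1],[[0,0,0],[0,0,0.02],1],[[0,0,0],[0,0,0.015],1],[[0,0,0],[0,0,0.007],1],[[0,0,0],[0,0,0],1],[[0,0,0],[0,0,0],1]]'

```text
t: 5.4
position: [0.4815, -0.0307, 0.1331]
ee_rot: [0.0, 0.752, 0.659, 0.0]
force: [0.0, 0.0, 0.0]
gripper_width: 0.0005
grasp_force: 0.0
```

```bash
python3 v.py near; python3 -c "
from st import *
for i in range(5): grab_frame('top');s=get_obs();print(s['position'][2],s['force'][2])"
```

```text
t 5.4 p [ 0.4815 -0.0307  0.1331] F [0.01 0.01 0.02] gw 0.0005 q [-0.2   0.4   1.99  0.    0.74 -0.07]
[[0.131, 0.991, 0.001], [0.991, -0.131, 0.0], [0.0, 0.001, -1.0]]
side plunger_a [248.5 201.6] 0.75 240 [ 0.48  -0.032  0.092]
side plunger_a [194.9 213.8] 0.64 223 [0.333 0.043 0.092]
side plunger_a [176.  184.4] 0.63 194 [0.448 0.215 0.092]
side plunger_a [338.1 230.7] 0.61 285 [ 0.474 -0.312  0.092]
top plunger_a [326. 186.] 0.65 95 [ 0.567 -0.259  0.092]
top plunger_a [187.4 217.2] 0.53 108 [0.453 0.217 0.092]
top plunger_a [214.4 226.1] 0.51 34 [0.423 0.123 0.092]
side plate_top [248.4 216. ] 0.55 265 [ 0.454 -0.049  0.062]
t 5.8 p [ 0.4813 -0.0307  0.1329] F [0.04 0.81 0.14] gw 0.0005 q [-0.2   0.4   1.99  0.    0.74 -0.07]
[[0.132, 0.991, 0.001], [0.991, -0.132, -0.0], [0.0, 0.001, -1.0]]
0.13278927601072593 -0.46493809402899827
0.132737209968181 0.5169275001121492
0.13270590775423144 -0.29629824803729893
0.13265460061504045 -0.20743650195608718
0.13261704052824969 -0.2733139776361312
```

View pics/near.png

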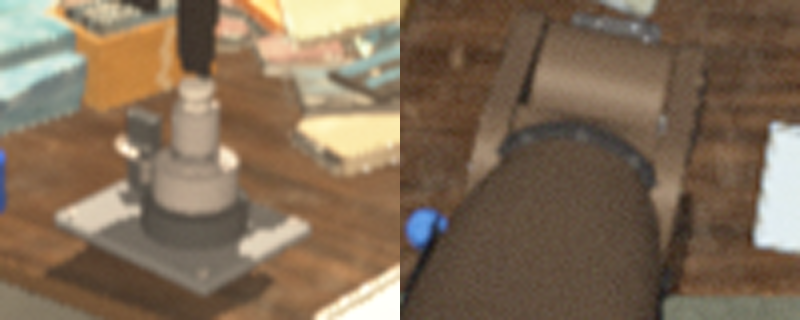

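The picture shows the fingertip right above the cap, with both centred near pixel (195,85) in the left panel.

>>> arm_command --moves '[[[0,0,0],[0,0,0.003],1],[[0,0,0],[0,0,0.003],1],[[0,0,0],[0,0,0.002],1],[[0,0,0],[0,0,0.002],1],[[0,0,0],[0,0,0.002],1],[[0,0,0],[0,0,0.002],1],[[0,0,0],[0,0,0],1],[[0,0,0],[0,0,0],1]]'

```text
t: 6.85
position: [0.4812, -0.0307, 0.1187]
ee_rot: [0.0, 0.752, 0.659, 0.0]
force: [-0.7, 0.7, 1.9]
gripper_width: 0.0004
grasp_force: 1.4
```

```bash
cat > fz.py <<'E'
from m import *
Z=[];F=[]
for i in range(6):
    grab_frame("side");s=get_obs();Z.append(s['position'][2]*1e3);F.append(s['force'][2])
z,Fm=np.mean(Z),np.mean(F);print("t",s["t"],"z",np.round(Z,2),"F",np.round(F,2),"mean",z,Fm,"d",123.5-z,"plate",Fm*1.25,"cap",123.5-z-Fm*1.25,s['position'],s['force'])
E
python3 fz.py
```

```text
t 7.15 z [118.72 118.72 118.72 118.72 118.71 118.67] F [3.48 2.58 2.38 3.03 3.53 2.75] mean 118.71045899005362 2.959632055479188 d 4.789541009946376 plate 3.699540069348985 cap 1.090000940597391 [ 0.48119363 -0.03070073  0.11867318] [0.11173025 0.56231912 2.75319694]
```

>>> arm_command --moves '[[[0,0,0],[0,0,0.0013],1],[[0,0,0],[0,0,0.0013],1],[[0,0,0],[0,0,0.0013],1],[[0,0,0],[0,0,0.0013],1],[[0,0,0],[0,0,0],1],[[0,0,0],[0,0,0],1],[[0,0,0],[0,0,0],1],[[0,0,0],[0,0,0],1]]'

```text
t: 7.95
position: [0.4812, -0.0307, 0.1135]
ee_rot: [0.0, 0.752, 0.659, 0.0]
force: [-0.5, 0.2, 4.2]
gripper_width: 0.0005
grasp_force: 2.3
```

```bash
python3 fz.py
```

```text
t 8.25 z [113.48 113.47 113.45 113.45 113.45 113.44] F [4.99 4.81 3.76 4.73 4.71 3.95] mean 113.45465356448297 4.4918711551591235 d 10.045346435517033 plate 5.614838943948905 cap 4.430507491568128 [ 0.48120592 -0.03072815  0.1134366 ] [-0.92930321  0.74157916  3.94747406]
```

>>> arm_command --moves '[[[0,0,0],[0,0,0.001],1],[[0,0,0],[0,0,0.001],1],[[0,0,0],[0,0,0.001],1],[[0,0,0],[0,0,0.001],1],[[0,0,0],[0,0,0],1],[[0,0,0],[0,0,0],1],[[0,0,0],[0,0,0],1],[[0,0,0],[0,0,0],1]]'

```text
t: 9.05
position: [0.4812, -0.0307, 0.1095]
ee_rot: [0.0, 0.752, 0.659, 0.0]
force: [-1.6, -0.0, 6.3]
gripper_width: 0.0003
grasp_force: 3.0
```

```bash
sed -i 's/range(6)/range(12)/' fz.py; python3 fz.py
```

```text
t 9.65 z [109.51 109.51 109.53 109.52 109.5  109.53 109.5  109.52 109.51 109.51
 109.51 109.5 ] F [7.   6.41 5.62 6.23 5.42 6.21 6.8  5.5  6.11 6.25 6.36 5.92] mean 109.51114949748059 6.15274116844973 d 13.988850502519412 plate 7.690926460562163 cap 6.297924041957249 [ 0.48122963 -0.03072073  0.10950428] [-0.84261817  0.15158756  5.92156201]
```

>>> arm_command --moves '[[[0,0,0],[0,0,0.001],1],[[0,0,0],[0,0,0.001],1],[[0,0,0],[0,0,0.001],1],[[0,0,0],[0,0,0],1],[[0,0,0],[0,0,0],1],[[0,0,0],[0,0,0],1],[[0,0,0],[0,0,0],1],[[0,0,0],[0,0,0],1]]'

```text
t: 10.45
position: [0.4812, -0.0307, 0.1066]
ee_rot: [0.0, 0.752, 0.659, 0.0]
force: [-1.3, 0.1, 7.7]
gripper_width: 0.0004
grasp_force: 3.6
```

```bash
python3 fz.py; python3 v.py press
```

```text
t 11.05 z [106.56 106.59 106.58 106.6  106.6  106.59 106.59 106.59 106.61 106.59
 106.6  106.58] F [7.22 6.61 7.81 6.69 6.59 7.39 6.25 7.08 6.46 6.92 7.02 6.51] mean 106.5893640039531 6.878166851796524 d 16.910635996046906 plate 8.597708564745655 cap 8.312927431301251 [ 0.48125463 -0.03074245  0.10658284] [-1.98816617  0.24962177  6.5058593 ]
t 11.05 p [ 0.4813 -0.0307  0.1066] F [-1.99  0.25  6.51] gw 0.0006 q [-0.2   0.45  2.02  0.    0.68 -0.07]
[[0.132, 0.991, 0.0], [0.991, -0.132, 0.0], [0.0, 0.0, -1.0]]
side plunger_a [248.6 205.8] 0.78 203 [ 0.457 -0.047  0.092]
side plunger_a [156.5 200.6] 0.73 68 [0.331 0.183 0.092]
side plunger_a [195.1 213.6] 0.6 208 [0.334 0.043 0.092]
side plunger_a [175.8 184.3] 0.5 194 [0.448 0.216 0.092]
top plunger_a [214.3 226.3] 0.57 37 [0.423 0.123 0.092]
top plunger_a [187.  217.4] 0.48 90 [0.452 0.218 0.092]
side plate_top [247.9 218.4] 0.58 275 [ 0.442 -0.056  0.062]
side drag [350.5 259.4] 0.75 266 [ 0.431 -0.369  0.05 ]
```

View pics/press.png

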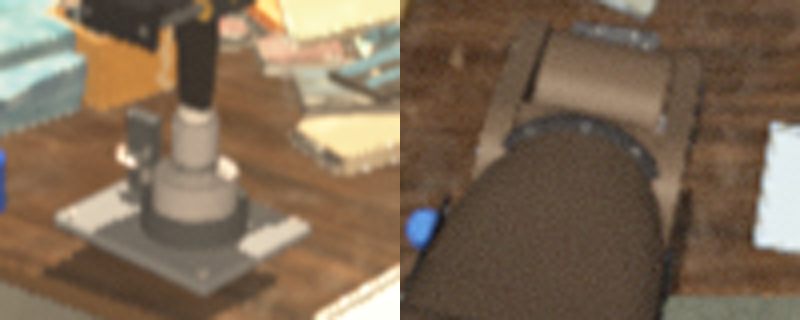

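The picture shows the cap pressed in under the fingertip and the plate sunk. Force and height put the cap at about 8.3 mm and the plate at about 8.6 mm. I'll hold a moment longer, then rise.

>>> arm_command --moves '[[[0,0,0],[0,0,0],1],[[0,0,0],[0,0,0],1],[[0,0,0],[0,0,-0.002],1],[[0,0,0],[0,0,-0.003],1],[[0,0,0],[0,0,-0.005],1],[[0,0,0],[0,0,-0.01],1],[[0,0,0],[0,0,-0.02],1],[[0,0,0],[0,0,-0.02],1]]'

```text
t: 12.25
position: [0.4809, -0.0307, 0.1672]
ee_rot: [-0.0, 0.752, 0.659, -0.0]
force: [-0.4, -0.6, 0.1]
gripper_width: 0.0002
grasp_force: 0.0
```

Run:
```python
from st import *
fs=[grab_frame("side") for i in range(8)]
f=fs[-1]
for r in cut_out(f,"drag")[:3]:
    ys,xs=np.where(r["mask"]);print(r["score"],r["mask"].sum(),xs.min(),xs.max(),ys.min(),ys.max())
for r in cut_out(f,"plunger_a")[:4]:
    ys,xs=np.where(r["mask"]);print("pl",r["score"],xs.mean(),ys.mean(),ys.min())
av=np.mean([x["pixels"].astype(float) for x in fs],0)
b=cv2.imread("pics/side0.png").astype(float)
# column axis prediction
for z in(.074,.052,.043,.038,.032): print(z,np.round(proj(f,[.489,.020,z]),1))
crop=lambda a:cv2.resize(a[188:228,218:258].astype(np.uint8),(400,400),interpolation=cv2.INTER_CUBIC)
cv2.imwrite("pics/flag.png",np.hstack([crop(b),crop(av)]))
```

```text
t 12.25 p [ 0.4809 -0.0307  0.1672] F [-0.42 -0.63  0.1 ] gw 0.0002 q [-0.2   0.35  1.96  0.    0.83 -0.07]
[[0.132, 0.991, -0.001], [0.991, -0.132, 0.0], [0.0, -0.001, -1.0]]
pl 0.75 194.88793103448276 214.13362068965517 202
pl 0.56 175.76754385964912 183.68859649122808 173
pl 0.51 338.206106870229 230.94656488549617 219
pl 0.47 248.29333333333332 202.00444444444443 191
0.074 [235.6 201.4]
0.052 [235.6 208.1]
0.043 [235.5 210.8]
0.038 [235.5 212.3]
0.032 [235.5 214.1]
```

View pics/flag.png

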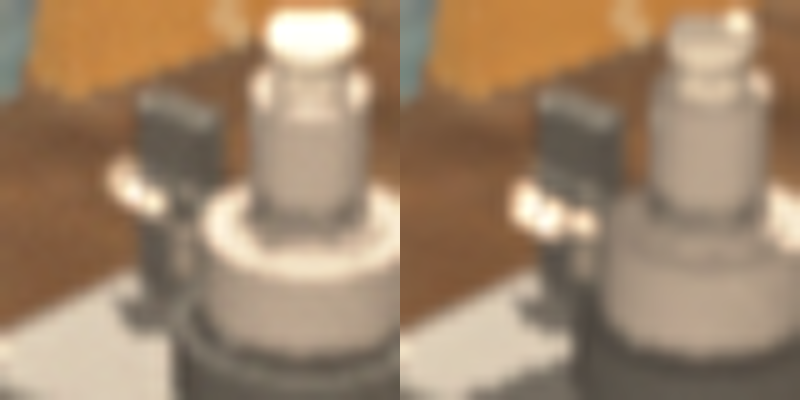

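In the flag crop (old on the left, new on the right), the flag bar moved from row ~185 to ~212 at 10x. That is 2.7 px, or about 9 mm, which is above the long line at 14 mm. The press force gave 8.6 mm, so both agree that the plunger is weak and goes in the round dish.

>>> arm_command --moves '[[[0,0,0],[0,0,0],0.3],[[0,0,0],[0,0,0],0.3],[[0,0,0],[0,0,0],0.3],[[0,0,0],[0,0,0],0.3],[[0,0,0],[0,0,0],0.3],[[0,0,0],[0,0,0],0.3],[[0,0,0],[0,0,0.01],0.3],[[0,0,0],[0,0,0.01],0.3]]' --grip_force 20

```text
t: 13.55
position: [0.4812, -0.0307, 0.1457]
ee_rot: [0.0, 0.752, 0.659, 0.0]
force: [0.7, -0.3, 0.4]
gripper_width: 0.0593
grasp_force: 0.0
```

>>> arm_command --moves '[[[0,0,0],[0,0,0.012],0.3],[[0,0,0],[0,0,0.012],0.3],[[0,0,0],[0,0,0.012],0.3],[[0,0,0],[0,0,0.012],0.3],[[0,0,0],[0,0,0.012],0.3],[[0,0,0],[0,0,0.011],0.3],[[0,0,0],[0,0,0.004],0.3],[[0,0,0],[0,0,0],0.3]]'

```text
t: 14.35
position: [0.4809, -0.0307, 0.0707]
ee_rot: [-0.001, 0.752, 0.659, -0.0]
force: [0.6, 0.4, 0.6]
gripper_width: 0.0666
grasp_force: 0.0
```

>>> arm_command --moves '[[[0,0,0],[0,0,0],0.7],[[0,0,0],[0,0,0],0.7],[[0,0,0],[0,0,0],0.7],[[0,0,0],[0,0,0],0.9],[[0,0,0],[0,0,0],0.9],[[0,0,0],[0,0,0],0.9],[[0,0,0],[0,0,0],0.9],[[0,0,0],[0,0,0],0.9]]'

```text
t: 15.15
position: [0.4818, -0.0308, 0.0716]
ee_rot: [0.001, 0.752, 0.659, 0.0]
force: [4.1, -0.7, 0.4]
gripper_width: 0.034
grasp_force: 19.9
```

>>> arm_command --moves '[[[0,0,0],[0,0,-0.004],0.9],[[0,0,0],[0,0,-0.01],0.9],[[0,0,0],[0,0,-0.015],0.9],[[0,0,0],[0,0,-0.015],0.9],[[0,0,0],[0,0,-0.015],0.9],[[0,0,0],[0,0,-0.015],0.9],[[0,0,0],[0,0,-0.006],0.9],[[0,0,0],[-0.014,0.003,0],0.9]]'

```text
t: 15.95
position: [0.482, -0.0445, 0.1522]
ee_rot: [0.0, 0.752, 0.66, 0.0]
force: [-0.6, -0.2, -1.3]
gripper_width: 0.0336
grasp_force: 19.9
```

>>> arm_command --moves '[[[0,0,0],[-0.026,0.005,0],0.9],[[0,0,0],[-0.034,0.0068,0],0.9],[[0,0,0],[-0.034,0.0068,0],0.9],[[0,0,0],[-0.034,0.0068,0],0.9],[[0,0,0],[-0.034,0.0068,0],0.9],[[0,0,0],[-0.034,0.0068,0],0.9],[[0,0,0],[-0.034,0.0068,0],0.9],[[0,0,0],[-0.034,0.0068,0],0.9]]'

```text
t: 16.75
position: [0.4987, -0.3157, 0.1504]
ee_rot: [-0.001, 0.752, 0.659, -0.0]
force: [1.1, 0.2, -1.2]
gripper_width: 0.034
grasp_force: 19.9
```

>>> arm_command --moves '[[[0,0,0],[-0.034,0.0068,0],0.9],[[0,0,0],[-0.02,0.004,0],0.9],[[0,0,0],[-0.008,0.002,0],0.9],[[0,0,0],[0,0,0.01],0.9],[[0,0,0],[0,0,0.02],0.9],[[0,0,0],[0,0,0.02],0.9],[[0,0,0],[0,0,0],0.9],[[0,0,0],[0,0,0],0.9]]'

```text
t: 17.55
position: [0.5042, -0.3758, 0.1012]
ee_rot: [-0.001, 0.752, 0.659, -0.0]
force: [0.4, 0.1, -0.7]
gripper_width: 0.0338
grasp_force: 19.9
```

Run:
```python
from st import *
f=grab_frame("side");g=grab_frame("top")
for r in cut_out(g,"round_dish")[:1]:
    ys,xs=np.where(r["mask"]);print(r["score"],xs.min(),xs.max(),ys.min(),ys.max())
# z of plunger bottom etc
p=s["position"];print(proj(f,[p[0],p[1],p[2]-.0096]),proj(f,[.504,-.377,.004]))
cv2.imwrite("pics/dish.png",cv2.resize(f["pixels"][190:290,290:410],(720,600),interpolation=cv2.INTER_CUBIC))
```

```text
t 17.55 p [ 0.5042 -0.3758  0.1012] F [ 0.38  0.07 -0.65] gw 0.0338 q [-0.75  0.62  1.66  0.    0.86 -0.61]
[[0.131, 0.991, -0.001], [0.991, -0.131, 0.001], [0.001, -0.001, -1.0]]
0.39 341 348 196 206
[365.97874689 233.3845228 ] [362.43010011 262.74251332]
```

View pics/dish.png

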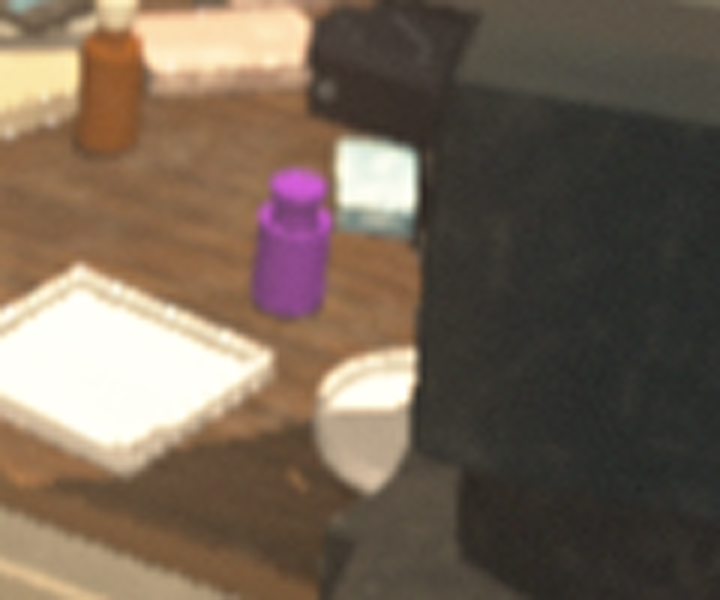

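The dish is partly hidden by dark furniture in the foreground, with its left rim visible at crop (360,420). The measured TCP agrees with the dish centre, so I'll lower.

>>> arm_command --moves '[[[0,0,0],[0,0,0.012],0.9],[[0,0,0],[0,0,0.018],0.9],[[0,0,0],[0,0,0.018],0.9],[[0,0,0],[0,0,0.016],0.9],[[0,0,0],[0,0,0.012],0.9],[[0,0,0],[0,0,0.006],0.9],[[0,0,0],[0,0,0.003],0.9],[[0,0,0],[0,0,0],0.9]]'

```text
t: 18.5
position: [0.5043, -0.3768, 0.0164]
ee_rot: [0.0, 0.752, 0.659, 0.0]
force: [0.1, 0.2, -0.0]
gripper_width: 0.0335
grasp_force: 19.9
```

>>> arm_command --moves '[[[0,0,0],[0,0,0.001],0.9],[[0,0,0],[0,0,0.0007],0.9],[[0,0,0],[0,0,0],0.9],[[0,0,0],[0,0,0],0.9],[[0,0,0],[0,0,0],0.9],[[0,0,0],[0,0,0],0.9],[[0,0,0],[0,0,0],0.9],[[0,0,0],[0,0,0],0.9]]'

```text
t: 19.3
position: [0.5043, -0.3768, 0.0147]
ee_rot: [-0.0, 0.752, 0.659, 0.0]
force: [0.0, 0.6, -1.3]
gripper_width: 0.0342
grasp_force: 19.9
```

Still carrying the weight, so it needs about 1 mm more. Then I'll release, opening to about 52 mm, and rise.

>>> arm_command --moves '[[[0,0,0],[0,0,0.0005],0.9],[[0,0,0],[0,0,0.0005],0.9],[[0,0,0],[0,0,0],0.9],[[0,0,0],[0,0,0],0.9],[[0,0,0],[0,0,0],0.9],[[0,0,0],[0,0,0],0.9],[[0,0,0],[0,0,0],0.9],[[0,0,0],[0,0,0],0.9]]'

```text
t: 20.1
position: [0.5045, -0.3769, 0.0143]
ee_rot: [0.0, 0.752, 0.659, 0.0]
force: [-0.7, 0.5, 5.5]
gripper_width: 0.0338
grasp_force: 20.0
```

>>> arm_command --moves '[[[0,0,0],[0,0,0],0.55],[[0,0,0],[0,0,0],0.45],[[0,0,0],[0,0,0],0.45],[[0,0,0],[0,0,0],0.45],[[0,0,0],[0,0,0],0.45],[[0,0,0],[0,0,0],0.45],[[0,0,0],[0,0,0],0.45],[[0,0,0],[0,0,0],0.45]]'

```text
t: 20.9
position: [0.5043, -0.3767, 0.0137]
ee_rot: [-0.0, 0.752, 0.659, 0.0]
force: [0.5, 0.9, -0.3]
gripper_width: 0.0527
grasp_force: 0.0
```

>>> arm_command --moves '[[[0,0,0],[0,0,-0.005],0.45],[[0,0,0],[0,0,-0.015],0.45],[[0,0,0],[0,0,-0.02],0.45],[[0,0,0],[0,0,-0.03],0.45],[[0,0,0],[0,0,-0.03],0.45],[[0,0,0],[0,0,-0.03],0.45],[[0,0,0],[0,0,-0.02],0.45],[[0,0,0],[0,0,0],0.45]]'

```text
t: 21.7
position: [0.5051, -0.3775, 0.1679]
ee_rot: [0.003, 0.752, 0.659, 0.0]
force: [-0.1, -0.3, -0.2]
gripper_width: 0.0525
grasp_force: 0.0
```

>>> arm_command --moves '[[[0,0,0],[0.034,-0.007,0],0.45],[[0,0,0],[0.034,-0.007,0],0.45],[[0,0,0],[0.034,-0.007,0],0.45],[[0,0,0],[0.034,-0.007,0],0.45],[[0,0,0],[0.034,-0.007,0],0.45],[[0,0,0],[0.034,-0.007,0],0.45],[[0,0,0],[0.034,-0.007,0],0.45],[[0,0,0],[0,0,0],0.45]]'

```text
t: 22.5
position: [0.486, -0.1311, 0.1636]
ee_rot: [-0.001, 0.751, 0.66, -0.0]
force: [-1.0, -0.3, -0.9]
gripper_width: 0.0523
grasp_force: 0.0
```

Run:
```python
from st import *
f=grab_frame("side");g=grab_frame("top")
print(proj(g,[.504,-.377,.0655]),proj(g,[.504,-.377,.02]))
for r in cut_out(g,"plunger_a")[:5]:
    ys,xs=np.where(r["mask"]);print(round(r["score"],2),xs.mean(),ys.mean(),np.round(atz(g,(xs.mean(),ys.mean()),.035),3))
a=cv2.resize(g["pixels"][165:245,300:400],(400,320),interpolation=cv2.INTER_CUBIC)
b=cv2.resize(f["pixels"][150:290,130:390],(400,320),interpolation=cv2.INTER_CUBIC)
cv2.imwrite("pics/end.png",np.hstack([a,b]))
```

```text
t 22.5 p [ 0.486  -0.1311  0.1636] F [-0.99 -0.26 -0.91] gw 0.0523 q [-0.4   0.39  1.91  0.    0.85 -0.27]
[[0.129, 0.992, -0.001], [0.992, -0.129, 0.001], [0.001, -0.001, -1.0]]
[358.80048024 205.34732763] [355.65011922 207.20861785]
0.62 355.62886597938143 206.91752577319588 [ 0.503 -0.373  0.035]
0.45 216.7843137254902 227.68627450980392 [0.423 0.121 0.035]
0.39 187.22641509433961 217.6320754716981 [0.458 0.228 0.035]
```

View pics/end.png

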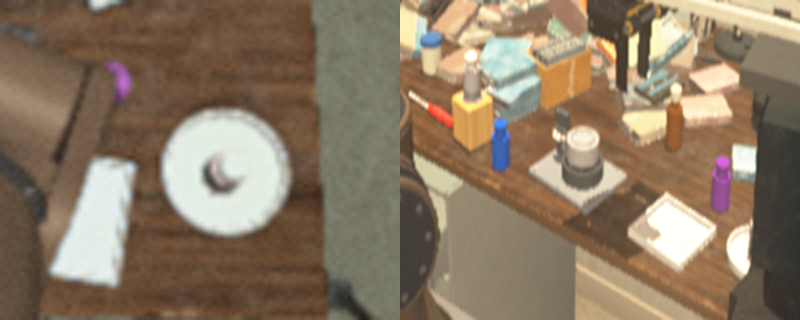

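The plunger stands upright in the centre of the round dish (left panel ~225,170). The tester is empty, the second plunger is still on its stand, and the bystanders have not moved.

```bash
python3 -c "
from plant import *
print(job_done())"
```

```text
the job is handed in; nothing more can be done
None
```

The job is handed in (no verdict was returned): I held the plunger at an estimated 8.3 mm (mark 8 mm) for over a second, the drag flag read about 9 mm (above the long line, so weak), and it now stands upright in the round dish.

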